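Crack open the rice cooker and hold its sprung lid

ROBOT

A 6-joint arm with a two-finger parallel gripper is mounted at the origin on a cart in front of the work surface, level with it; the furniture and walls round the work are solid. World frame = base frame: x ahead of the robot, y to its left, z up, the work surface at z = 0. Lengths are in mm, angles in rad, forces in N, time in s.
With the tool pointing down it reaches from about 300 to 775 mm from the base axis. Payload 14.6 kg.
Tool frame: the origin (TCP) lies between the finger pads; the fingertips stand 25 mm ahead of it and the grasp point (between the pads) lies 6 mm ahead of it; z points along the fingers, y is the line along which they close (so a half turn about z gives the same grasp; the last joint's range is limited). The gripper opens to 94 mm and grips with 3 to 60 N. Pads are 16 mm wide; open, the fingers measure 119 mm over their backs; the gripper's body (75 mm by 177 mm) begins 78 mm behind the grasp point.
Start: joints at [-1.273, 0.3, 1.521, -0, 1.321, -0.067], TCP at [196.212, -513.8, 230.446] pointing down, gripper open.
Joint ranges: [-3.03, 3.03], [-0.79, 2.21], [0.23, 2.52], [-1.04, 4.18], [0, 3.07], [-2.55, 2.55]. Speed limits (rad/s): [2.22, 2.22, 2.57, 3.14, 3.14, 3.14].

INTERFACE

Orientations are given as [roll, pitch, yaw] about the fixed x, y, z axes, in that order (R = Rz(yaw) Ry(pitch) Rx(roll)).
In Python, from cell import manip gives the robot as it stands. The module is installed in compiled form; this text tells all that it offers.
- The arm moves only by the tool step_arm, never from a script. Its argument "series" is one flat list of numbers, 5 for each row, row after row: the shift along the world's x, y, z in mm, then the turn about the world's z in rad, then the closure, from 0 (fully open) to 1 (shut). In form: [dx, dy, dz, spin, jaw, dx, dy, dz, spin, jaw, ...]. A call has 1 to 20 rows; each row shifts and turns the commanded pose from where the row before left it; what a row does not reach is not made up. A row lasts 1/8 s, in which the tool goes at most 62.5 mm and 10.7 degrees, less where a joint would pass 70% of its speed; a pose out of reach is approached as far as the arm can. A call is refused whole if a number of a shift passes 62.5 or a number of a turn 0.188, either way. A call with a gripper value outside its range is refused whole. The fingers move at their own pace and stop on an object; "squeeze" is the grip in N (left out, the last holds). Time passes only in rows, so rows that do not move let the fingers close. It gives the time, the measured TCP pose, the force, the opening and the grip force at its end, in the units of the state.
- manip.read_state(): the state, without advancing time (a new reading comes with each control period).
- manip.camera(name): name is "scene" or "top" or "wrist"; returns (picture, depth): 420x560x3 uint8, blue, green, red; 420x560 float32, mm along the optical axis (not along the pixel's ray), 0 where there is no reading.
- manip.camera_info(name): a dict with "fovy" (degrees; the focal length in pixels is half the picture's height over the tangent of half this angle, whatever the lens; pixels are square), "cx", "cy" (the principal point, pixels), "eye" and "orientation" of the camera in the world. Camera axes: x right, y down, z forward; pixel columns grow to the right and rows downward; lengths in mm; the calibration is good to about 2 mm. A picture is of the moment at which its call begins: read the wrist's pose just before it. camera_info takes no time and is no camera call; for the wrist camera it gives the pose at the moment of the call.
- manip.sign_off(): hands the job in; it is judged then, once.
The state is a dict: "clock": time; "joints": joint angles; "qd": joint speeds; "effort": joint torques, N m; "eef_pos": TCP position; "eef_rot": TCP orientation; "wrist_force": force on the tool from outside, world axes, zero at the start; "moment": the same for the moment, N m; "finger_gap": finger opening in mm; "finger_force": force on a finger pad.
Only numpy, scipy, OpenCV 4.12 (cv2) and the standard library are available. Lean on these libraries where they do the work, as an engineer would, in place of code of your own. Each camera call takes 0.05 s, during which the arm holds its last target. There are 200 camera calls.

TASK

Let the rice cooker breathe: press down the grey release key on its front with one finger, and have the other finger waiting over the lid so that the lid, which springs up, is stopped at once and stands only a crack open, about one to three centimetres at its front edge. Nothing is to be gripped or lifted, the cooker must not be shoved about, and the things round it stay where they are. Finish while still holding: the finger stays on top of the lid and keeps it at that crack.

Things in the scene. Friction and masses are not known exactly. Their poses are not given: they have to be found in the camera images.
- cooker: small white round rice cooker, 2.4 kg, loose on rubber feet: 210 mm across, 168 mm high to the flat top of the shut lid; a console with black panel and release key stands out in front to 160 mm from the centre, hinge and folded handle behind to 138 mm. Origin: centre of the underside. Its x axis points from the key over the lid to the hinge, z up
- key_top (a point): centre of the top of the grey release key, 38 mm wide (cooker's y) by 24 mm deep (cooker's x), at rest 182 mm above the worktop, 144 mm in front of the cooker's centre (its -x side). It stands 14 mm higher than the flat top of the shut lid and the white shroud round it; a 29 mm gap lies between the key's rear edge and the lid's front edge
- key (a joint): travel of the key, straight down: 0 at rest, 0.008 m fully down. Spring: about 2.3 N to start it, 6 N fully down. At about 0.004 m it draws the steel hook off the lid's striker and the lid springs up; a key let go comes up again
- lid_front (a point): middle of the front edge of the lid's flat top, 96.5 mm in front of the cooker's centre and 168 mm above the worktop when shut; moves with the lid, a white disc 207 mm across (rim bevelled over the last 7 mm), flat on top but for a low steam vent cap (38 mm across, 3 mm high) 45 mm behind the centre
- lid_hinge (a point): middle of the lid's hinge axis, 112 mm behind the cooker's centre, 152 mm above the worktop; the axis lies along the cooker's y
- lid (a joint): opening angle of the lid: 0 shut and latched (up to 0.005 of play), growing as the front edge rises; 0.1 rad is about 21 mm at the front edge. Unlatched, a spring drives it to 1.4 rad in a second or two; holding it nearly shut takes about 3 N downward at a point 60 mm in front of the cooker's centre
- rice_bowl: blue china rice bowl, 112 mm across, 55 mm high, bystander; origin centre of the underside
- mug: green and white mug, 86 mm across, 88 mm high, with a handle, bystander; origin under its middle
- soy: soy dispenser with a red cap, 62 mm across, 100 mm high, bystander; origin centre of the underside
- fish_tin: closed golden fish tin, 86 mm across, 40 mm high, bystander; origin centre of the underside
- yoghurt_cup: white yoghurt cup, 72 mm across, 71 mm high, bystander; origin centre of the underside
- spice_1: spice jar with red cap and green label, 45 mm across, 106 mm high, bystander; origin centre of the underside
- spice_2: spice jar with red cap and brown label, 45 mm across, 106 mm high, bystander; origin centre of the underside

How it is judged (in metres and radians):
On the way, in this order (a step that is already met when the one before it is completed fails the run):
1. a finger presses the release key (value of joint key above 0.002 m and contact force between the fingers and key above 0.5 N), for 0.02 s.
2. the lid has sprung up and a finger has stopped it at a crack (value of joint lid between 0.02 and 0.17 rad and contact force between the fingers and lid above 0.4 N), for 0.3 s.
At the end, for the whole second after the job is handed in: The lid is unlatched and stays at 0.02 to 0.17 rad (about 4 to 36 mm at the front edge), a finger on top of it pressing with at least 0.4 N against its spring; the cooker stands level within 20 mm of where it was (all of step 2 and distance of cooker from where it was at the start of the episode below 0.02 m and angle between cooker's own z axis and vertical below 0.05 rad); the arm keeps its last pose, push and grip.
It fails at once if the lid flies open (over 0.25 rad, about 50 mm at the front edge) (value of joint lid above 0.25 rad).
It fails at once if the cooker is shoved more than 20 mm, lifted or tipped (distance of cooker from where it was at the start of the episode above 0.02 m or angle between cooker's own z axis and vertical above 0.08 rad).
It fails at once if a bystander is moved more than 20 mm (distance of any of rice_bowl, mug, soy, fish_tin, yoghurt_cup, spice_1, spice_2 from where it was at the start of the episode above 0.02 m).
It also fails if it takes over 35 s, if anything falls off the work surface, if the arm or the gripper's body presses on something with over 40 N, if the wrist force passes 120 N, or if a joint passes its speed limit or range.

## Working session

There is one attempt and no reset: what is moved stays moved. The work goes in short steps, Python scripts to look and compute and a tool call to move; the robot and the scene stay as the last step left them, time stands still between calls to the robot, and variables do not carry over. Pictures are saved under pics/ and viewed, at most 10 in all, crops included, and the job is handed in when it is done.

Besides the shell and the picture viewer there is one more tool, called after "Call:" as name(argument=value, ...) on one line, values as JSON. step_arm: Moves the arm, as the interface text tells. Its arguments: {"type":"object","properties":{"series":{"type":"array"},"squeeze":{"type":"number"}},"required":["series"]}

```bash
mkdir -p pics
cat > h.py <<'E'
from cell import manip
import numpy as np, cv2
def snap(n,f):
    ci=manip.camera_info(n); p,d=manip.camera(n); cv2.imwrite(f'pics/{f}.png',p); np.savez(f'pics/{f}.npz',p=p,d=d); return ci,p,d
E
python3 - <<'E'
from h import *
for n in('scene','top'):
    ci,p,d=snap(n,n+'0'); print(n,ci)
s=manip.read_state(); print(s)
E
```

```text
scene {'fovy': 47.938473024665754, 'cx': 282.08668776880984, 'cy': 220.51320493076759, 'eye': array([-297.55712865,  584.14751471, 1189.26160814]), 'orientation': array([-2.36007522, -0.01812449, -2.17711879])}
top {'fovy': 43.54394789185733, 'cx': 280.6505116934231, 'cy': 206.24997319223064, 'eye': array([ 488.56927614,  -34.86799234, 1493.74839664]), 'orientation': array([-3.0929254 ,  0.02081074, -1.59224973])}
{'clock': 0.1, 'joints': array([-1.27261666e+00,  3.00404143e-01,  1.52150899e+00, -2.81925710e-06,
        1.32068315e+00, -6.65764295e-02]), 'qd': array([ 1.51122859e-03,  2.76864102e-05, -1.52713671e-03,  5.73930993e-04,
       -5.11401522e-04, -4.24958222e-04]), 'effort': array([-1.56910619e-04, -5.32649410e+01, -3.53287518e+01,  7.08927051e-02,
        2.35360838e-02, -5.02809553e-05]), 'eef_pos': array([ 196.14599507, -513.61886881,  229.95353825]), 'eef_rot': array([-3.14059107e+00, -6.40434215e-05,  3.64756760e-01]), 'wrist_force': array([-0.70245077,  0.1490905 ,  0.30902238]), 'moment': array([-0.06862978, -0.00781605, -0.00893918]), 'finger_force': 0.0, 'finger_gap': 93.60760134624108}
```

View pics/top0.png

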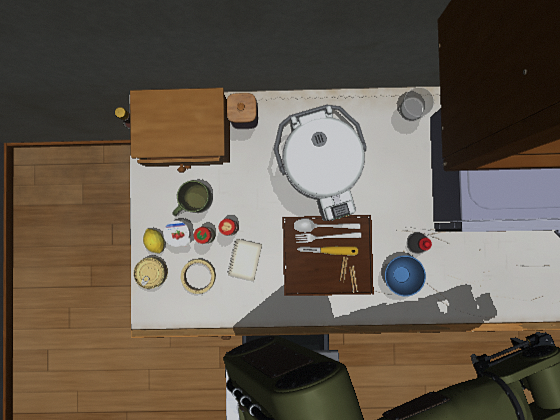

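View pics/scene0.png

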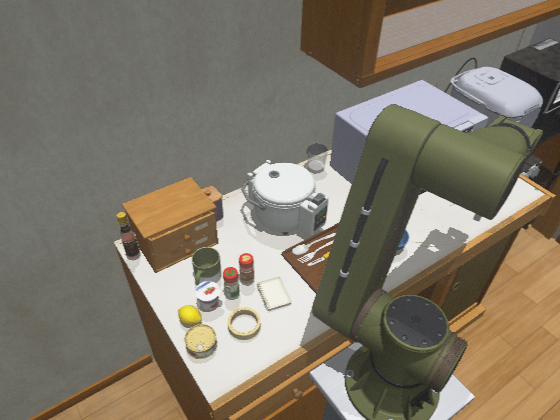

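```bash
cat >> h.py <<'E'
from scipy.spatial.transform import Rotation as Ro
def cloud(ci,d):
    f=d.shape[0]/2/np.tan(np.radians(ci['fovy']/2)); v,u=np.mgrid[:d.shape[0],:d.shape[1]]
    P=np.stack([(u-ci['cx'])/f*d,(v-ci['cy'])/f*d,d],-1)
    return P@Ro.from_euler('xyz',ci['orientation']).as_matrix().T+ci['eye']
E
python3 - <<'E'
from h import *
ci=manip.camera_info('top'); z=np.load('pics/top0.npz'); P=cloud(ci,z['d']); 
print('table',P[250,260],P[100,260])
m=np.zeros(P.shape[:2],bool); m[90:215,270:380]=1
lid=m&(abs(P[...,2]-168)<5)
q=P[lid]; c,r=cv2.minEnclosingCircle(q[:,:2].astype(np.float32)); print('lid/top pts',len(q),q.mean(0),c,r)
# flat lid only: restrict to disc
hi=P[195:222,315:360,2]; print(np.round(hi[::2,::3]).astype(int))
a=z['p'][90:230,260:390]; cv2.imwrite('pics/topc.png',cv2.resize(a,None,fx=5.5/1.3,fy=5.5/1.3,interpolation=cv2.INTER_CUBIC))
k=m&(P[...,2]>175); k[:195]=0; print('key',k.sum(),P[k].mean(0))
w=(P[...,2]>300); w[:, :430]=0; print('cupboard min z',P[100,520],P[160,450])
E
```

```text
table [439.47029746  55.23485357  10.58250683] [868.84408238  47.40694446   1.2079789 ]
lid/top pts 4823 [ 678.04161623 -119.85912563  167.56906072] (663.3204345703125, -126.67107391357422) 144.32545471191406
[[ 165  163  163  163  163  166  157  163  152  145  148  149  146   -7
    -4]
 [ 140  150  155  155  152  146  158  162  159  147  150  153  149    2
    -2]
 [  67   74  144  145  149  151  163  167  164  150  149  150  150    2
    -2]
 [  -2   97  149  149  150  151  149  160  161  149  147  162  163   -1
    -3]
 [  -1   82  153  149  151  153  153  162  161  163  162  169  164    1
     1]
 [  -1   64  146  148  148  149  162  163  167  174  178  166  163  144
    -3]
 [   0    1  150  150  161  159  167  177  185  178  186  167  162  145
    -3]
 [  -2    6  134  148  164  166  183  186  180  183  181  165  163  163
     3]
 [   1    6  107  150  166  166  180  182  183  187  183  180  168  162
    -4]
 [  -2    2   86  148  160  164  171  182  181  184  178  172  164    1
    -3]
 [  -2   -3   67  149  164  167  169  180  179  161  161  126   17   12
    14]
 [  15   15   13  143  165  165  165  166  164   14   22   21   14    7
    -7]
 [   1   -4    2  115  153  162  125    4    5    6    6 1494    0    0
     4]
 [  -3    1    2   10    5    5    1    3    3    6    1    3    3    5
     0]]
key 134 [ 538.68426947 -153.3048683   229.71221831]
cupboard min z [ 649.49552457 -328.42219987  827.4780211 ] [ 613.58149291 -327.35274843  531.22399231]
```

View pics/topc.png

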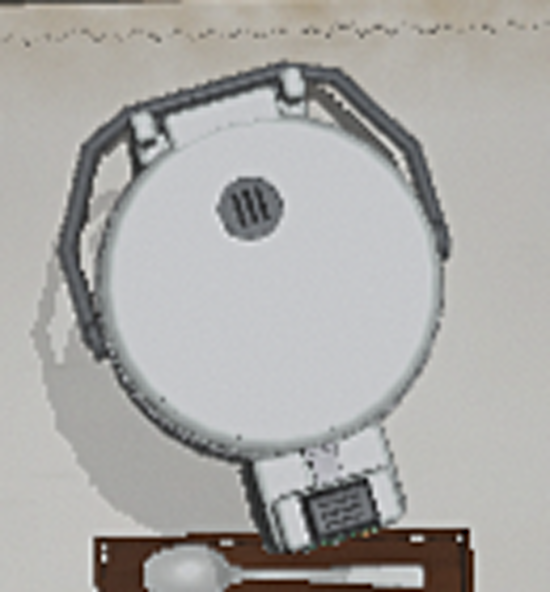

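```bash
cat >> h.py <<'E'
def ray(ci,u,v,z):
    f=210/np.tan(np.radians(ci['fovy']/2)); r=Ro.from_euler('xyz',ci['orientation']).as_matrix()@[(u-ci['cx'])/f,(v-ci['cy'])/f,1]
    return ci['eye']+r*(z-ci['eye'][2])/r[2]
E
python3 - <<'E'
from h import *
ci=manip.camera_info('top'); g=lambda x,y,z: ray(ci,260+x/4.23-.4,90+y/4.23-.4,z)
L=g(272,285,167);V=g(250,208,171);K=g(340,509,182)
for n,a in zip('LVK',(L,V,K)): print(n,a)
d=(L-K)[:2]; e=(V-L)[:2]; print(np.hypot(*d),np.hypot(*e),np.arctan2(d[1],d[0]),np.arctan2(e[1],e[0]))
R=Ro.from_euler('xyz',manip.read_state()['eef_rot']).as_matrix(); print(R)
E
```

```text
L [ 676.30468343 -120.93090322  167.        ]
V [ 722.3888217  -108.70922274  171.        ]
K [ 540.54169288 -156.56369112  182.        ]
140.36126665282666 47.67721965042538 0.25667389522114326 0.2592359837871233
[[ 9.34210556e-01  3.56721949e-01 -2.97455688e-04]
 [ 3.56722067e-01 -9.34210066e-01  9.58532326e-04]
 [ 6.40434214e-05 -1.00158003e-03 -9.99999496e-01]]
```

Call:
step_arm(series=[0, 0, 20, 0, 0, 0, 0, 20, 0, 0, 30, 28.5, 0, 0.1125, 0, 30, 28.5, 0, 0.1125, 0, 30, 28.5, 0, 0.1125, 0, 30, 28.5, 0, 0.1125, 0, 30, 28.5, 0, 0.1125, 0, 30, 28.5, 0, 0.1125, 0, 30, 28.5, 0, 0.1125, 0, 30, 28.5, 0, 0.1125, 0, 30, 28.5, 0, 0.1125, 0, 30, 28.5, 0, 0.1125, 0, 30, 28.5, 0, 0.1125, 0, 30, 28.5, 0, 0.1125, 0, 30, 28.5, 0, 0.1125, 0, 0, 0, 0, 0, 0, 0, 0, 0, 0, 0])

```text
clock: 2.22
eef_pos: [585.8, -143.6, 270.1]
eef_rot: [-3.141, -0.0, 1.826]
wrist_force: [-0.7, -0.4, 0.9]
finger_gap: 93.8
finger_force: 0.0
```

Run:
```python
from h import *
s=manip.read_state(); print({k:np.round(s[k],3) for k in('clock','joints','eef_pos','eef_rot','wrist_force','finger_gap')})
ci,p,d=snap('wrist','w1'); print(ci)
```

```text
{'clock': np.float64(2.225), 'joints': array([-0.301,  0.396,  1.302, -0.   ,  1.445, -0.556]), 'eef_pos': array([ 585.801, -143.643,  270.073]), 'eef_rot': array([-3.141, -0.   ,  1.826]), 'wrist_force': array([-0.657, -0.385,  0.883]), 'finger_gap': np.float64(93.836)}
{'fovy': 62.46073303698973, 'cx': 277.4873386284223, 'cy': 216.4969277723584, 'eye': array([565.72012186, -61.62733258, 423.74937403]), 'orientation': array([2.85310508e+00, 1.16285045e-03, 2.56307285e-01])}
```

View pics/w1.png

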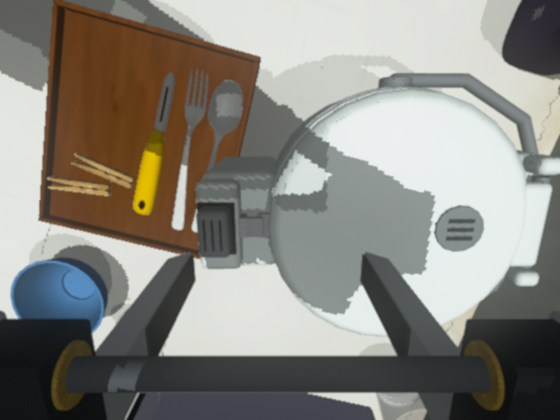

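Run:
```python
from h import *
ci=manip.camera_info('wrist')
K=ray(ci,217,230,182);V=ray(ci,460,228,171);print(K,V,np.hypot(*(V-K)[:2]),np.arctan2(*(V-K)[1::-1]))
d=np.load('pics/w1.npz')['d'];P=cloud(ci,d)
print(P[222:240:4,205:232:4].round(0).reshape(-1,3)); print(P[250,400])
```

```text
[ 543.02605482 -152.85025287  182.        ] [ 722.52086271 -108.04705731  171.        ] 185.00192536881096 0.24460893036062326
[[ 533. -149.  181.]
 [ 536. -148.  182.]
 [ 539. -148.  181.]
 [ 542. -147.  181.]
 [ 545. -146.  182.]
 [ 547. -146.  181.]
 [ 550. -147.  175.]
 [ 534. -152.  182.]
 [ 537. -151.  182.]
 [ 540. -150.  183.]
 [ 542. -150.  181.]
 [ 545. -149.  181.]
 [ 548. -149.  180.]
 [ 550. -150.  175.]
 [ 534. -155.  182.]
 [ 537. -155.  181.]
 [ 540. -154.  181.]
 [ 543. -153.  181.]
 [ 546. -152.  183.]
 [ 549. -152.  180.]
 [ 551. -153.  176.]
 [ 535. -158.  182.]
 [ 538. -157.  182.]
 [ 541. -157.  182.]
 [ 544. -156.  182.]
 [ 547. -155.  182.]
 [ 549. -155.  180.]
 [ 552. -156.  177.]
 [ 536. -161.  183.]
 [ 539. -161.  182.]
 [ 542. -159.  183.]
 [ 544. -159.  182.]
 [ 547. -158.  183.]
 [ 550. -158.  180.]
 [ 553. -158.  178.]]
[ 685.37920143 -137.56395572  168.60462508]
```

Call:
step_arm(series=[3, 1, -10, 0, 0, 3, 0.5, -15, 0, 0, 0, 0, -15, 0, 0, 0, 0, -10, 0, 0, 0, 0, -6, 0, 0, 0, 0, -2, 0, 0, 0, 0, 0, 0, 0, 0, 0, 0, 0, 0])

```text
clock: 3.28
eef_pos: [592.3, -141.8, 212.9]
eef_rot: [3.141, 0.0, 1.827]
wrist_force: [-0.1, 0.3, 0.7]
finger_gap: 93.7
finger_force: 0.0
```

Run:
```python
from h import *
ci,p,d=snap('wrist','w2')
ci,p,d=snap('scene','s2'); cv2.imwrite('pics/s2c.png',cv2.resize(p[130:270,220:380],None,fx=4,fy=4))
```

```text
(no output)
```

View pics/w2.png

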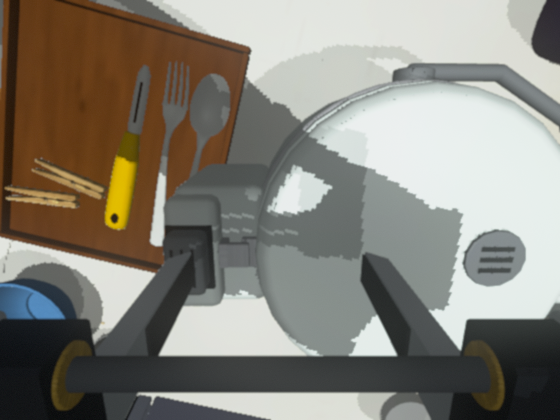

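View pics/s2c.png

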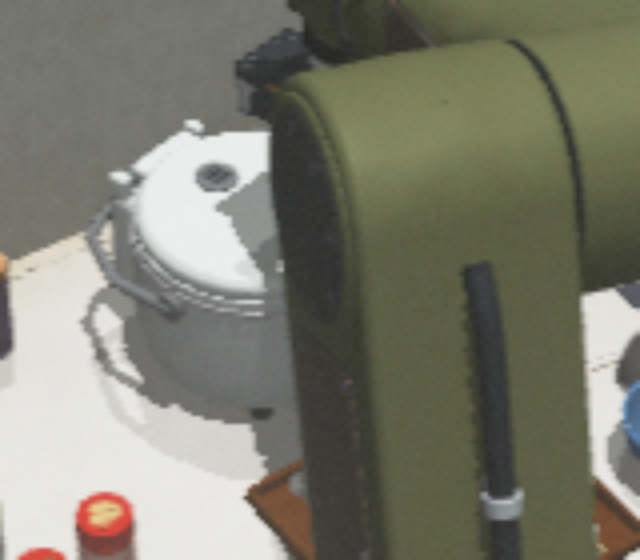

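Call:
step_arm(series=[2, 0.5, -2, 0, 0, 0, 0, -2, 0, 0, 0, 0, -1, 0, 0, 0, 0, -1, 0, 0, 0, 0, -1, 0, 0, 0, 0, 0, 0, 0])

```text
clock: 4.12
eef_pos: [594.2, -141.3, 205.5]
eef_rot: [3.142, 0.0, 1.827]
wrist_force: [-1.1, 1.0, 2.4]
finger_gap: 93.9
finger_force: 1.4
```

Call:
step_arm(series=[0, 0, -1, 0, 0, 0, 0, -1, 0, 0, 0, 0, 0, 0, 0])

```text
clock: 4.5
eef_pos: [594.3, -141.3, 203.6]
eef_rot: [3.141, 0.0, 1.827]
wrist_force: [-3.0, 1.2, 7.0]
finger_gap: 93.9
finger_force: 3.3
```

Run:
```python
from h import *
s=manip.read_state(); print(s['eef_pos'],s['wrist_force'],s['moment'])
for f in('w3',):
    ci,p,d=snap('wrist',f); P=cloud(ci,d)
    for x in(300,340,400,440,540): print(x,np.median(P[235:250,x-5:x+5].reshape(-1,3),0).round(1))
```

```text
[ 594.25247096 -141.32892315  203.60180117] [-3.01048382  1.24051084  7.04488517] [ 0.23364868  0.51439372 -0.11498331]
300 [ 602.6 -121.2  180.3]
340 [ 624.1 -116.   178.8]
400 [ 657.1 -108.3  176.3]
440 [ 679.4 -102.9  174.9]
540 [737.4 -89.4 170.7]
```

View pics/w3.png

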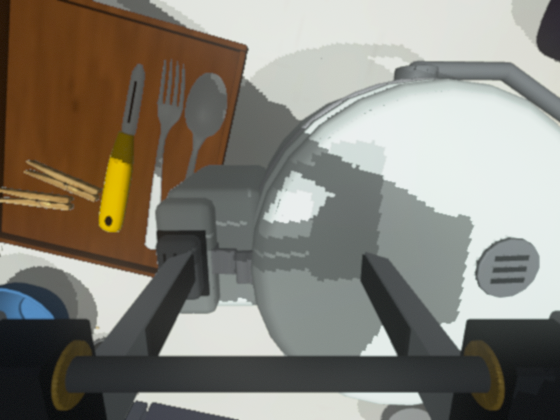

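Call:
step_arm(series=[0, 0, 0, 0, 0, 0, 0, 0, 0, 0, 0, 0, 0, 0, 0, 0, 0, 0, 0, 0, 0, 0, 0, 0, 0])

```text
clock: 5.18
eef_pos: [594.3, -141.3, 203.9]
eef_rot: [3.141, 0.0, 1.827]
wrist_force: [-2.5, 0.8, 6.1]
finger_gap: 94.3
finger_force: 3.2
```

Run:
```python
from h import *
s=manip.read_state(); print(s['eef_pos'],s['wrist_force'],s['moment'])
ci,p,d=snap('wrist','w4'); P=cloud(ci,d)
a,b=[np.median(P[235:250,x-5:x+5].reshape(-1,3),0) for x in(300,540)]; sl=(a[2]-b[2])/np.hypot(*(a-b)[:2]); print('lid',sl)
if .04<sl<.13 and s['wrist_force'][2]>5: print(manip.sign_off())
```

```text
[ 594.30606174 -141.28421626  203.87995891] [-2.54349647  0.75033372  6.11543841] [ 0.210795    0.46890488 -0.04763954]
lid 0.07009594112575297
the job is handed in; nothing more can be done
None
```

The job is handed in, with no verdict returned: one finger holds the release key down and the other holds the lid at about 0.07 rad, roughly 14 mm open at its front edge, after 5 s of the allowed 35.

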